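# Unstack the printer drive parts and lay them out

### The job

Take the stack of printer drive parts apart from the top down: put the motor square into the square nest, the bearing block lengthwise into the oblong nest and the pulley into the round nest, each centred, flat on the nest's floor and set down rather than dropped. Last, carry the heavy base plate to the rubber pad, rest one of its short edges on the pad first with the plate clearly tilted, pause there a moment, then pivot it down flat, centred and lined up lengthwise with the pad. Leave the jar and the mouse where they are.

Things in the scene. Friction and masses are not known exactly. Their poses are not given: they have to be found in the camera images.
- motor_mid (a point): Stepper motor, top of the stack: square box 35 x 35 mm, 40 mm high, black with bare aluminium ends, 0.2 kg; a boss 22 mm across, 2 mm high, and a 5 mm shaft stand up to 18 mm above its top. Point: centre of the box, 20 mm above its underside. z up, x and y square to its sides.
- block_mid (a point): Bearing block, under the motor: plain aluminium block 64 mm long (its x) x 30 mm wide (its y) x 30 mm high, 0.15 kg. Point: its centre, 15 mm above its underside.
- pulley_mid (a point): Pulley, under the bearing block: dark steel-grey disc 54 mm in diameter, 26 mm high, lying flat, with a slightly smaller black belt groove (51 mm) between two 5 mm flanges, 0.13 kg. Point: its centre, 13 mm above its underside; z is its axis.
- plate_mid (a point): Base plate, bottom of the stack, flat on the table: steel, 124 mm long (its x) x 60 mm wide (its y) x 12 mm thick, about 0.6 kg (0.5 to 0.7). Point: its centre, 6 mm above its underside.
- square_nest: Grey printed plastic nest fixed to the table: 3 mm floor inside a low lip 4 mm thick whose top is 6 mm above the table. Origin: centre of its underside, on the table. Square, 53 x 53 mm inside the lip; x and y along its sides. For the motor.
- oblong_nest: Grey printed plastic nest fixed to the table: 3 mm floor inside a low lip 4 mm thick whose top is 6 mm above the table. Origin: centre of its underside, on the table. Oblong, 82 mm (its x) x 48 mm (its y) inside the lip. For the bearing block.
- round_nest: Grey printed plastic nest fixed to the table: 3 mm floor inside a low lip 4 mm thick whose top is 6 mm above the table. Origin: centre of its underside, on the table. Round, 72 mm across inside the lip. For the pulley.
- pad: Low rectangular rest fixed to the table, black rubber top, 150 mm (its x) x 90 mm (its y); the flat rubber top (142 x 82 mm) is 8 mm above the table, no lip. Origin: centre of its underside, on the table. For the base plate.
- jar: Bystander: small glass jar with white cap, 44 mm across, 60 mm high, loose. Origin: centre of its underside. Leave alone.
- mouse: Bystander: black computer mouse, 95 x 54 mm, 28 mm high, loose. Origin: centre of its underside. Leave alone.
Not all that is in view belongs to the job. Leave any pink look-alike of the part that bears motor_mid alone.

How it is judged (in metres and radians):
On the way, in this order (a step that is already met when the one before it is completed fails the run):
1. the motor stands released in the square nest (horizontal distance between motor_mid and square_nest below 0.01 m and z of motor_mid in the frame of square_nest between 0.02 and 0.025 m and angle between motor_mid's own z axis and vertical below 0.04 rad and (angle between the x axis of motor_mid and the x axis of square_nest, either way round below 0.2 rad or angle between the x axis of motor_mid and the y axis of square_nest, either way round below 0.2 rad) and contact force between the fingers and motor below 0.1 N), for 0.2 s.
2. the bearing block stands released in the oblong nest (horizontal distance between block_mid and oblong_nest below 0.01 m and z of block_mid in the frame of oblong_nest between 0.015 and 0.02 m and angle between block_mid's own z axis and vertical below 0.04 rad and angle between the x axis of block_mid and the x axis of oblong_nest, either way round below 0.2 rad and contact force between the fingers and block below 0.1 N), for 0.2 s.
3. the pulley stands released in the round nest (horizontal distance between pulley_mid and round_nest below 0.01 m and z of pulley_mid in the frame of round_nest between 0.013 and 0.018 m and angle between pulley_mid's own z axis and vertical below 0.04 rad and contact force between the fingers and pulley below 0.1 N), for 0.2 s.
4. the plate is held tilted by more than about 5 degrees with one edge resting on the pad, centre within 40 mm of the pad's centre (angle between plate_mid's own z axis and vertical above 0.08 rad and contact force between plate and pad above 0.3 N and contact force between the fingers and plate above 0.5 N and horizontal distance between plate_mid and pad below 0.04 m), for 0.1 s.
At the end, for the whole second after the job is handed in: Motor, bearing block and pulley lie flat on the floors of the square, oblong and round nests, centred within 10 mm; motor square to its nest and block lengthwise within 0.2 rad; the plate lies flat on the pad, centred within 12 mm and lengthwise within 0.15 rad; all at rest (horizontal distance between motor_mid and square_nest below 0.01 m and z of motor_mid in the frame of square_nest between 0.02 and 0.025 m and angle between each of motor_mid, block_mid, pulley_mid, plate_mid's own z axis and vertical below 0.04 rad and (angle between the x axis of motor_mid and the x axis of square_nest, either way round below 0.2 rad or angle between the x axis of motor_mid and the y axis of square_nest, either way round below 0.2 rad) and horizontal distance between block_mid and oblong_nest below 0.01 m and z of block_mid in the frame of oblong_nest between 0.015 and 0.02 m and angle between the x axis of block_mid and the x axis of oblong_nest, either way round below 0.2 rad and horizontal distance between pulley_mid and round_nest below 0.01 m and z of pulley_mid in the frame of round_nest between 0.013 and 0.018 m and horizontal distance between plate_mid and pad below 0.012 m and z of plate_mid in the frame of pad between 0.011 and 0.016 m and angle between the x axis of plate_mid and the x axis of pad, either way round below 0.15 rad and linear speed of each of motor, block, pulley, plate below 0.02 m/s); the robot touches nothing.
It fails at once if the jar or the mouse is pushed more than 15 mm or the jar is tipped (distance of any of jar, mouse from where it was at the start of the episode above 0.015 m or angle between jar's own z axis and vertical above 0.4 rad).
It fails at once if a part is dropped (moving faster than 0.6 m/s while touching nothing, a fall of about 2 cm) ((linear speed of motor above 0.6 m/s and contact force between motor and anything else below 0.02 N) or (linear speed of block above 0.6 m/s and contact force between block and anything else below 0.02 N) or (linear speed of pulley above 0.6 m/s and contact force between pulley and anything else below 0.02 N) or (linear speed of plate above 0.6 m/s and contact force between plate and anything else below 0.02 N)).
It also fails if it takes over 131 s, if anything falls off the work surface, if the arm or the gripper's body presses on something with over 40 N, if the wrist force passes 120 N, or if a joint passes its speed limit or range.

### The arm

A 7-joint arm with a two-finger parallel gripper is mounted at the origin on the work surface. World frame = base frame: x ahead of the robot, y to its left, z up, the work surface at z = 0. Lengths are in mm, angles in rad, forces in N, time in s.
With the tool pointing down it reaches from about 400 to 925 mm from the base axis. Payload 4.1 kg.
Tool frame: the origin (TCP) lies at the very end of the fingers, on their centre line; the grasp point (between the pads) lies 19 mm behind it; z points along the fingers, y is the direction in which the jaws open and shut (so a half turn about z gives the same grasp; the last joint's range is limited). The gripper opens to 85 mm and grips with 20 to 120 N. Pads are 22 mm wide; open, the fingers measure 114 mm over their backs; the gripper's body (76 mm by 85 mm) begins 54 mm behind the grasp point. The pads swing forward as they close: fully open they stand 13 mm farther back than shut.
Start: joints at [1.026, 0.398, 0.045, 1.537, -0.019, 1.207, -0.051], TCP at [280.307, -586.491, 231.347] pointing down, gripper open.
Joint ranges: [-2.82, 2.82], [-0.49, 2.23], [-1.37, 1.46], [0, 2.46], [-1.36, 4.5], [0.23, 2], [-2.94, 2.94]. Speed limits (rad/s): [2.57, 2.57, 3.14, 3.14, 3.14, 3.14, 3.14].

### API

Orientations are given as [roll, pitch, yaw] about the fixed x, y, z axes, in that order (R = Rz(yaw) Ry(pitch) Rx(roll)).
In Python, from cell import robot gives the robot as it stands.
- The arm moves only by the tool move_arm, never from a script. Its argument "motion" is a list of rows, each a list of 2 entries, a list of its own where there are three numbers: the shift along the tool's x, y, z in m, then the turn, a rotation vector about the tool's x, y, z in degrees. In form: [[[x, y, z], [ax, ay, az]], ...]. A call has 1 to 20 rows; each row shifts and turns the commanded pose from where the row before left it, along the tool's axes as they then stand; what a row does not reach is not made up. A row lasts 1/12 s, in which the tool goes at most 41.7 mm and 7.16 degrees, less where a joint would pass 70% of its speed; a pose out of reach is approached as far as the arm can. A call is refused whole if a number of a shift passes 0.0417 or a number of a turn 7.16, either way. A call with a gripper value outside its range is refused whole. "fingers" is the closure, from -1 (fully open) to 1 (shut), set as the call begins (left out, the last holds). The fingers move at their own pace and stop on an object; "force" is the grip in N (left out, the last holds). Time passes only in rows, so rows that do not move let the fingers close. It gives the time, the measured TCP pose, the force and the opening at its end, in the units of the state.
- robot.get_state(): the state, without advancing time (a new reading comes with each control period).
- robot.capture(name): name is "scene" or "top" or "wrist"; returns (picture, depth): 384x512x3 uint8, red, green, blue; 384x512 float32, mm along the optical axis (not along the pixel's ray), 0 where there is no reading.
- robot.camera_info(name): a dict with "fx", "fy", "cx", "cy" (pixels), "R" (3x3) and "t" (3): a world point X has camera coordinates R X + t. Camera axes: x right, y down, z forward; pixel columns grow to the right and rows downward; lengths in mm; the calibration is good to about 2 mm. A picture is of the moment at which its call begins: read the wrist's pose just before it. camera_info takes no time and is no camera call; for the wrist camera it gives the pose at the moment of the call.
- robot.sign_off(): hands the job in, once; it reports no verdict.
Trained networks look in the newest picture that a camera, given by its name, has taken for a name from the list of things; names that differ only in an ending like _2 or _b are one class to them, and where a whole thing is asked for, a point or a joint stands for the part that bears it (a point fixed in the world has none). Each returns a list of dicts, best first, with "conf" (0 to 1); they miss things now and then, are a little off and sometimes report something else, mostly with a low value. They report only what shows in the picture. A call takes as long as a camera call. They do not tell look-alikes from the thing itself.
- robot.look_for(camera, thing): "bbox" ([left, top, right, bottom] in pixels, round what is visible of it).
The state is a dict: "time": time; "joint_positions": joint angles; "joint_vel": joint speeds; "tau": joint torques, N m; "position": TCP position; "ee_rot": TCP orientation; "contact_force": force on the tool from outside, world axes, zero at the start; "wrist_torque": the same for the moment, N m; "finger_gap": opening from 0.0 (shut) to 1.0 (fully open).
Only numpy, scipy, OpenCV 4.12 (cv2) and the standard library are available. Lean on these libraries where they do the work, as an engineer would, in place of code of your own. Each camera call takes 0.05 s, during which the arm holds its last target. There are 200 camera calls.

## Working session

There is one attempt and no reset: what is moved stays moved. The work goes in short steps, Python scripts to look and compute and a tool call to move; the robot and the scene stay as the last step left them, time stands still between calls to the robot, and variables do not carry over. Pictures are saved under pics/ and viewed, about 12 in all and at most 16, crops included, and the job is handed in when it is done.

Besides the shell and the picture viewer there is one more tool, called after ">>>" in YAML: its name, and indented under it one key for each argument. move_arm: Moves the arm, as the interface text tells. Its arguments: {"type":"object","properties":{"motion":{"type":"array"},"fingers":{"type":"number"},"force":{"type":"number"}},"required":["motion"]}

```bash
ls; mkdir -p pics; python3 - <<'E'
from cell import robot
import cv2,numpy as np
s=robot.get_state();print({k:np.round(v,3).tolist() for k,v in s.items()})
for c in ['scene','top']:
    im,d=robot.capture(c);i=robot.camera_info(c);print(c,{k:np.round(v,3).tolist() for k,v in i.items()})
    cv2.imwrite(f'pics/{c}0.png',im[:,:,::-1]);np.savez(f'{c}0.npz',im=im,d=d,**i)
    for t in ['motor_mid','block_mid','pulley_mid','plate_mid','square_nest','oblong_nest','round_nest','pad','jar','mouse']:
        print(t,[(np.round(r['bbox']).tolist(),round(r['conf'],2)) for r in robot.look_for(c,t)[:3]])
E
```

```text
pics
{'time': 0.0, 'joint_positions': [1.026, 0.399, 0.045, 1.538, -0.019, 1.207, -0.051], 'joint_vel': [-0.0, 0.001, 0.001, 0.001, 0.001, -0.001, -0.001], 'tau': [0.0, -47.513, 1.365, -25.422, 0.012, 0.009, -0.0], 'position': [279.995, -585.882, 230.251], 'ee_rot': [-3.14, 0.0, 0.446], 'contact_force': [0.252, 0.472, 0.162], 'wrist_torque': [-0.021, -0.03, -0.046], 'finger_gap': 1.0}
scene {'fx': 453.615, 'fy': 453.615, 'cx': 261.82, 'cy': 197.965, 'R': [[0.561, 0.828, 0.015], [0.592, -0.389, -0.706], [-0.579, 0.405, -0.708]], 't': [-301.674, -285.836, 1398.001]}
motor_mid [([284.0, 141.0, 302.0, 166.0], 0.84), ([305.0, 138.0, 317.0, 158.0], 0.78)]
block_mid [([283.0, 159.0, 312.0, 176.0], 0.77), ([342.0, 157.0, 371.0, 177.0], 0.35)]
pulley_mid [([284.0, 142.0, 302.0, 164.0], 0.67), ([277.0, 169.0, 300.0, 185.0], 0.64)]
plate_mid [([267.0, 162.0, 318.0, 196.0], 0.78)]
square_nest [([344.0, 156.0, 369.0, 176.0], 0.74)]
oblong_nest [([261.0, 229.0, 301.0, 270.0], 0.82)]
round_nest []
pad [([176.0, 185.0, 229.0, 239.0], 0.72)]
jar [([369.0, 186.0, 390.0, 216.0], 0.98), ([263.0, 230.0, 305.0, 268.0], 0.37)]
mouse [([183.0, 288.0, 229.0, 332.0], 0.94)]
top {'fx': 375.896, 'fy': 375.896, 'cx': 255.549, 'cy': 189.955, 'R': [[-0.109, -0.994, -0.003], [-0.971, 0.107, -0.213], [0.212, -0.021, -0.977]], 't': [46.276, 568.685, 783.636]}
motor_mid [([143.0, 252.0, 169.0, 280.0], 0.78), ([183.0, 222.0, 206.0, 241.0], 0.73)]
block_mid [([186.0, 219.0, 202.0, 248.0], 0.58)]
pulley_mid [([327.0, 113.0, 355.0, 152.0], 0.41)]
plate_mid [([179.0, 210.0, 220.0, 267.0], 0.96), ([244.0, 138.0, 269.0, 179.0], 0.46)]
square_nest [([109.0, 209.0, 140.0, 239.0], 0.86)]
oblong_nest [([248.0, 140.0, 268.0, 178.0], 0.68)]
round_nest [([371.0, 178.0, 407.0, 211.0], 0.79)]
pad [([283.0, 201.0, 329.0, 272.0], 0.95)]
jar [([135.0, 145.0, 158.0, 169.0], 0.81)]
mouse [([326.0, 113.0, 356.0, 152.0], 0.94)]
```

```bash
python3 - <<'E'
import cv2
a=cv2.imread('pics/top0.png')[90:310,90:430];cv2.imwrite('pics/topc.png',cv2.resize(a,None,fx=2.3,fy=2.3,interpolation=cv2.INTER_CUBIC))
a=cv2.imread('pics/scene0.png')[110:350,140:420];cv2.imwrite('pics/scenec.png',cv2.resize(a,None,fx=2.5,fy=2.5,interpolation=cv2.INTER_CUBIC))
E
```

```text
(no output)
```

View pics/topc.png

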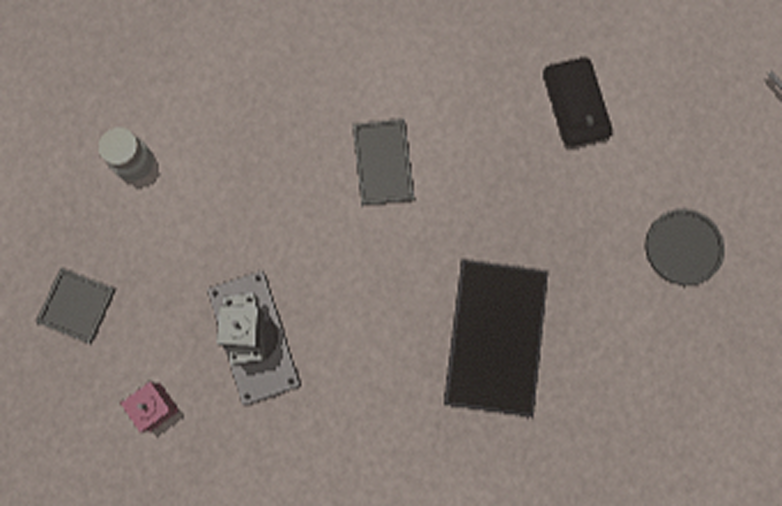

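View pics/scenec.png

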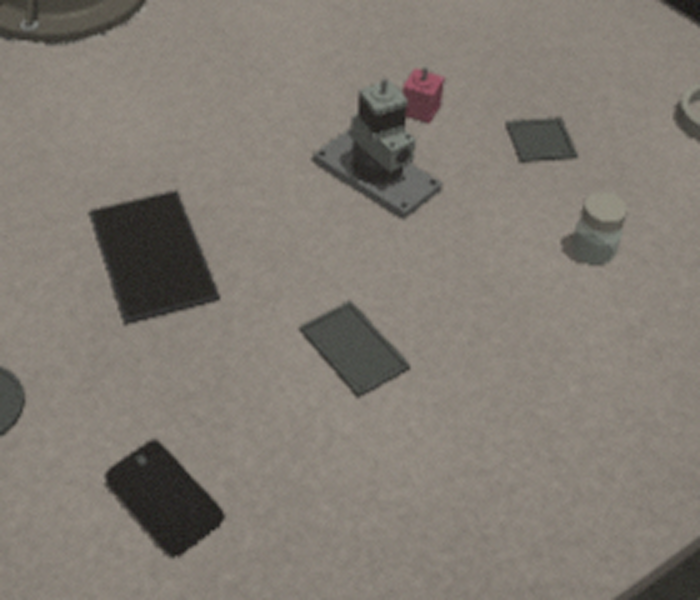

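The top crop shows the stack at about (240,330), with the pink decoy at (147,407). The nests are at (77,305), (384,162) and (685,247), and the pad is at (496,338). Next I turn the corner pixels into table coordinates.

```bash
cat > h.py <<'E'
import numpy as np,cv2
def cast(px,z,i):
    px=np.atleast_2d(px).astype(float);r=np.c_[(px[:,0]-i['cx'])/i['fx'],(px[:,1]-i['cy'])/i['fy'],np.ones(len(px))]
    R=np.array(i['R']);c=-R.T@np.array(i['t']);w=r@R;return c+w*((z-c[2])/w[:,2])[:,None]
def rect(p):
    """min-area rect -> centre, (long,short), yaw of long axis deg"""
    (c,(w,h),a)=cv2.minAreaRect(np.asarray(p)[:,:2].astype(np.float32))
    if w<h:w,h,a=h,w,a+90
    return np.round(c,1),np.round((w,h),1),round((a+90)%180-90,1)
def cloud(d,i,box=None):
    v,u=np.mgrid[:d.shape[0],:d.shape[1]];p=np.c_[(u.ravel()-i['cx'])/i['fx'],(v.ravel()-i['cy'])/i['fy'],np.ones(u.size)]*d.reshape(-1,1)
    return ((p-np.array(i['t']))@np.array(i['R'])).reshape(*d.shape,3)
E
python3 - <<'E'
from h import *
i=dict(np.load('top0.npz'))
P=lambda l:np.array(l)/2.3+90-.3
for n,l,z in [('sq',[(62,268),(115,289),(91,342),(38,322)],6),('ob',[(353,124),(405,119),(414,200),(361,205)],6),('pad',[(462,260),(547,270),(532,416),(445,404)],8),('plate',[(208,288),(264,271),(300,386),(246,404)],12)]:
    print(n,rect(cast(P(l),z,i)))
print('round',cast(P([(685,247),(645,247),(724,247),(685,209),(685,286)]),6,i)[:,:2].round(1).tolist())
print('pink',cast(P([(147,407)]),40,i).round(1),'jar',cast(P([(120,146)]),60,i).round(1),'mouse',cast(P([(577,103)]),20,i).round(1))
W=cloud(i['d'],i);z=W[...,2];print(i['d'][0:3,0:3])
for a,b in [(85,100),(100,116),(62,74)]:
    m=(z>a)&(z<b);m[:,:170]=0;m[:,225:]=0;m[:205]=0;m[270:]=0
    q=W[m];print(a,b,m.sum(),q.mean(0).round(1), rect(q),np.median(q[:,2]))
E
```

```text
sq (array([539.3, 301.2]), array([60.4, 59.4]), 63.6)
ob (array([656.6, -27.6]), array([90.1, 56. ]), -0.6)
pad (array([ 460.5, -121.8]), array([148.5,  87.9]), -14.0)
plate (array([486.6, 122.9]), array([124.1,  59.4]), 12.4)
round [[530.4, -328.7], [534.9, -287.5], [525.9, -368.9], [570.4, -336.2], [490.1, -321.2]]
pink [[427.3 226.   40. ]] jar [[685.5 234.3  60. ]] mouse [[ 694.1 -238.4   20. ]]
[[1099.6821 1103.7955 1099.7823]
 [1107.1726 1103.6273 1106.9105]
 [1110.9395 1107.3522 1107.8727]]
85 100 13 [484.7 107.5  92. ] (array([484.9, 107.4]), array([31.2,  1.4]), -9.9) 91.27904310495491
100 116 285 [488.1 123.4 107.7] (array([488.4, 123.7]), array([35.2, 34.8]), 80.1) 107.63250104311527
62 74 169 [488.5 124.8  67.5] (array([490.6, 123.4]), array([64.6, 37.5]), -2.4) 67.4468991808038
```

```bash
python3 - <<'E'
from h import *
from cell import robot
from scipy.spatial.transform import Rotation as Ro
s=robot.get_state();i=robot.camera_info('wrist');R=np.array(i['R']);c=-R.T@np.array(i['t'])
T=Ro.from_euler('xyz',s['ee_rot']).as_matrix()
print('cam in tool',(T.T@(c-s['position'])).round(1)); print((T.T@R.T).round(3),i['fx'])
E
```

```text
cam in tool [  64.7   -1.1 -142.5]
[[ 0.001 -0.966 -0.258]
 [ 1.     0.001  0.   ]
 [ 0.    -0.258  0.966]] 322.7665365152898
```

>>> move_arm:
  motion:
    - [[0.006,-0.007,0],[0,0,0]]
    - [[0.013,-0.015,0],[0,0,0]]
    - [[0.02,-0.022,0],[0,0,0]]
    - [[0.0267,-0.0298,0],[0,0,0]]
    - [[0.0267,-0.0298,0],[0,0,0]]
    - [[0.0267,-0.0298,0],[0,0,0]]
    - [[0.0267,-0.0298,0],[0,0,0]]
    - [[0.0267,-0.0298,0],[0,0,0]]
    - [[0.0267,-0.0298,0],[0,0,0]]
    - [[0.0267,-0.0298,0],[0,0,0]]
    - [[0.0267,-0.0298,0],[0,0,0]]
    - [[0.0267,-0.0298,0],[0,0,0]]
    - [[0.0267,-0.0298,0],[0,0,0]]
    - [[0.0267,-0.0298,0],[0,0,0]]
    - [[0.0267,-0.0298,0],[0,0,0]]
    - [[0.0267,-0.0298,0],[0,0,0]]
    - [[0.02,-0.022,0],[0,0,0]]
    - [[0.013,-0.015,0],[0,0,0]]
    - [[0.006,-0.007,0],[0,0,0]]
    - [[0,0,0],[0,0,0]]
  fingers: -1

```text
time: 2.77
position: [458.8, 28.1, 231.4]
ee_rot: [-3.141, -0.0, 0.45]
contact_force: [1.8, 0.7, 0.2]
finger_gap: 1.001
```

>>> move_arm:
  motion:
    - [[0,0,0],[0,0,-3.4]]
    - [[0,0,0],[0,0,-6.8]]
    - [[0,0,0],[0,0,-6.8]]
    - [[0,0,0],[0,0,-6.8]]
    - [[0,0,0],[0,0,-6.8]]
    - [[0,0,0],[0,0,-6.8]]
    - [[0,0,0],[0,0,-6.8]]
    - [[0.01,0.001,0],[0,0,-6.8]]
    - [[0.02,0.003,0],[0,0,-3.4]]
    - [[0.025,0.003,0],[0,0,0]]
    - [[0.025,0.003,0],[0,0,0]]
    - [[0.013,0.002,0],[0,0,0]]
    - [[0.006,0.001,0],[0,0,0]]
    - [[0,0,0],[0,0,0]]
    - [[0,0,0],[0,0,0]]

```text
time: 4.02
position: [491.6, 119.1, 231.0]
ee_rot: [-3.141, 0.001, 1.394]
contact_force: [-0.2, 0.1, -0.5]
finger_gap: 1.001
```

```bash
cat >> h.py <<'E'
def snap(name,n):
    from cell import robot
    i=robot.camera_info(name);im,d=robot.capture(name);cv2.imwrite(f'pics/{n}.png',im[:,:,::-1]);np.savez(f'{n}.npz',im=im,d=d,**i)
    return im,d,i,cloud(d,i)
def top(W,d,z0,z1,c,r):
    m=(d>0)&(W[...,2]>z0)&(W[...,2]<z1)&(np.hypot(W[...,0]-c[0],W[...,1]-c[1])<r);q=W[m]
    print(len(q),np.median(q[:,2]).round(1),q.mean(0).round(1),rect(q)) if len(q)>3 else print('none')
    return m
def go(target,yaw):
    """shift in tool axes (mm) from present pose to target xyz (tool down) & turn about tool z (deg)"""
    from cell import robot
    s=robot.get_state();y=s['ee_rot'][2];d=np.array(target)-s['position'];c,n=np.cos(y),np.sin(y)
    print('shift',(c*d[0]+n*d[1]).round(1),(n*d[0]-c*d[1]).round(1),(-d[2]).round(1),'turn',round(-((yaw-np.degrees(y)+180)%360-180),1),'yaw now',np.degrees(y).round(1))
E
python3 - <<'E'
from h import *
im,d,i,W=snap('wrist','w1')
top(W,d,100,112,(488,123),40);top(W,d,60,73,(488,123),50);top(W,d,6,16,(487,123),80)
go((488.3,123.6,76),80)
E
```

```text
1656 108.1 [487.1 126.  108.2] (array([486.8, 124.8]), array([35.2, 34.7]), 81.5)
838 67.8 [494.5 128.9  67.6] (array([489.3, 128.3]), array([64.3, 33.3]), 2.0)
2923 11.8 [488.  131.4  11.7] (array([485.8, 125. ]), array([124.3,  60. ]), 12.8)
shift 4.4 -4.1 155.0 turn -0.2 yaw now 79.8
```

View pics/w1.png

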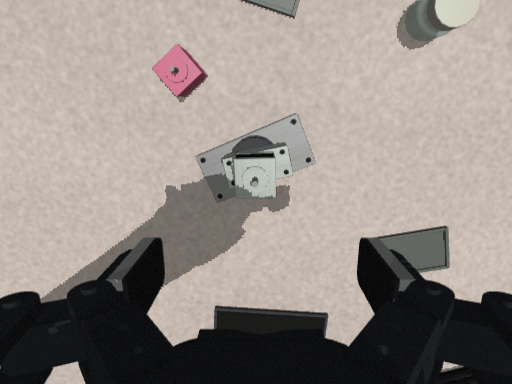

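The wrist view shows the motor top at about (255,178), clear of the pink decoy at (180,70). It agrees with the top camera to within 2 mm, so I descend and grip.

>>> move_arm:
  motion:
    - [[0.005,-0.005,0.005],[0,0,-1.2]]
    - [[0,0,0.015],[0,0,0]]
    - [[0,0,0.025],[0,0,0]]
    - [[0,0,0.03],[0,0,0]]
    - [[0,0,0.03],[0,0,0]]
    - [[0,0,0.025],[0,0,0]]
    - [[0,0,0.015],[0,0,0]]
    - [[0,0,0.008],[0,0,0]]
    - [[0,0,0.002],[0,0,0]]
    - [[0,0,0],[0,0,0]]
    - [[0,0,0],[0,0,0]]

```text
time: 4.98
position: [488.5, 125.9, 77.3]
ee_rot: [3.14, -0.001, 1.416]
contact_force: [0.4, 0.0, 0.4]
finger_gap: 0.998
```

>>> move_arm:
  motion:
    - [[0,0,0],[0,0,0]]
    - [[0,0,0],[0,0,0]]
    - [[0,0,0],[0,0,0]]
    - [[0,0,0],[0,0,0]]
    - [[0,0,0],[0,0,0]]
    - [[0,0,0],[0,0,0]]
    - [[0,0,0],[0,0,0]]
    - [[0,0,0],[0,0,0]]
    - [[0,0,0],[0,0,0]]
    - [[0,0,0],[0,0,0]]
    - [[0,0,0],[0,0,0]]
    - [[0,0,0],[0,0,0]]
    - [[0,0,0],[0,0,0]]
    - [[0,0,0],[0,0,0]]
  fingers: 1
  force: 40

```text
time: 6.15
position: [488.0, 125.8, 76.8]
ee_rot: [3.141, -0.0, 1.416]
contact_force: [-0.8, -0.0, 6.5]
finger_gap: 0.407
```

>>> move_arm:
  motion:
    - [[0,0,-0.004],[0,0,0]]
    - [[0,0,-0.012],[0,0,0]]
    - [[0,0,-0.022],[0,0,0]]
    - [[0,0,-0.025],[0,0,0]]
    - [[0.005,0,-0.02],[0,0,0]]
    - [[0.012,0.001,-0.01],[0,0,2]]
    - [[0.02,0.002,0],[0,0,4]]
    - [[0.024,0,0],[0,0,4]]
    - [[0.024,0,0],[0,0,4]]
    - [[0.024,0,0],[0,0,3.4]]
    - [[0.02,0,0],[0,0,0]]
    - [[0.014,0,0],[0,0,0]]
    - [[0.008,0,0],[0,0,0]]
    - [[0.003,0,0],[0,0,0]]
    - [[0,0,0],[0,0,0]]
    - [[0,0,0],[0,0,0]]
    - [[0,0,0],[0,0,0]]

```text
time: 7.57
position: [539.9, 268.5, 169.2]
ee_rot: [3.141, 0.001, 1.111]
contact_force: [0.2, 0.6, -2.1]
finger_gap: 0.403
```

```bash
python3 - <<'E'
from h import *
im,d,i,W=snap('wrist','w2')
top(W,d,4,12,(539.3,301.2),60)
go((539.3,301.2,100),63.6)
from cell import robot
print([(np.round(r['bbox']),r['conf']) for r in robot.look_for('wrist','square_nest')[:2]])
E
```

```text
1180 5.6 [539.3 305.8   5.5] (array([538.7, 304.7]), array([61., 61.]), -27.1)
shift 28.9 -15.1 69.2 turn 0.1 yaw now 63.7
[(array([211., 105., 278., 174.]), 0.75)]
```

View pics/w2.png

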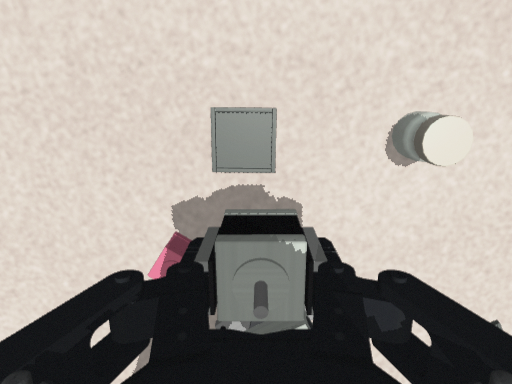

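>>> move_arm:
  motion:
    - [[0.008,-0.004,0],[0,0,0]]
    - [[0.012,-0.006,0],[0,0,0]]
    - [[0.009,-0.005,0.005],[0,0,0]]
    - [[0.003,-0.001,0.015],[0,0,0]]
    - [[0,0,0.025],[0,0,0]]
    - [[0,0,0.03],[0,0,0]]
    - [[0,0,0.03],[0,0,0]]
    - [[0,0,0.02],[0,0,0]]
    - [[0,0,0.012],[0,0,0]]
    - [[0,0,0.007],[0,0,0]]
    - [[0,0,0.004],[0,0,0]]
    - [[0,0,0.003],[0,0,0]]
    - [[0,0,0.002],[0,0,0]]
    - [[0,0,0.001],[0,0,0]]
    - [[0,0,0],[0,0,0]]
    - [[0,0,0],[0,0,0]]

```text
time: 9.0
position: [540.4, 306.0, 16.0]
ee_rot: [3.141, -0.001, 1.112]
contact_force: [-0.7, -0.2, -2.5]
finger_gap: 0.405
```

>>> move_arm:
  motion:
    - [[-0.0015,0,0.001],[0,0,0]]
    - [[0,0,0.001],[0,0,0]]
    - [[0,0,0.001],[0,0,0]]
    - [[0,0,0.001],[0,0,0]]
    - [[0,0,0.0005],[0,0,0]]
    - [[0,0,0],[0,0,0]]
    - [[0,0,0],[0,0,0]]

```text
time: 9.58
position: [539.3, 304.3, 11.9]
ee_rot: [3.141, 0.001, 1.112]
contact_force: [-2.6, -2.0, 6.4]
finger_gap: 0.402
```

>>> move_arm:
  motion:
    - [[0,0,0],[0,0,0]]
    - [[0,0,0],[0,0,0]]
    - [[0,0,0],[0,0,0]]
    - [[0,0,0],[0,0,0]]
    - [[0,0,0],[0,0,0]]
    - [[0,0,0],[0,0,0]]
    - [[0,0,0],[0,0,0]]
    - [[0,0,0],[0,0,0]]
    - [[0,0,-0.005],[0,0,0]]
    - [[0,0,-0.015],[0,0,0]]
    - [[0,0,-0.03],[0,0,0]]
    - [[0,0,-0.035],[0,0,0]]
    - [[0,0,-0.035],[0,0,0]]
    - [[0,0,-0.03],[0,0,0]]
    - [[0,0,-0.02],[0,0,0]]
    - [[0,0,-0.01],[0,0,0]]
    - [[0,0,0],[0,0,0]]
  fingers: -1

```text
time: 11.0
position: [540.6, 305.6, 194.5]
ee_rot: [3.138, -0.005, 1.113]
contact_force: [-0.1, 0.3, 0.4]
finger_gap: 0.997
```

```bash
python3 - <<'E'
from h import *
im,d,i,W=snap('wrist','w3')
top(W,d,4,10,(539,303),60);top(W,d,38,48,(539,303),40)
im,d,i,W=snap('top','t3')
top(W,d,38,48,(539,303),40)
top(W,d,60,73,(488,123),50)
top(W,d,32,41,(488,123),50)
top(W,d,8,16,(488,123),75)
go((488.5,124,170),0)
E
```

```text
796 5.7 [541.9 310.7   5.7] (array([539.1, 304.7]), array([61. , 60.5]), 62.8)
1343 43.1 [538.2 304.2  43.3] (array([538.1, 303.5]), array([35.4, 34.8]), 63.2)
236 42.7 [539.3 301.4  42.8] (array([539.6, 302.3]), array([36. , 34.9]), 64.2)
415 67.2 [490.3 125.2  67.2] (array([490.7, 125.4]), array([64.2, 30. ]), 2.1)
116 37.3 [487.3 116.7  37.3] (array([485.9, 124.2]), array([53.8, 47.8]), -62.9)
783 11.5 [480.7 119.7  11.4] (array([487.9, 124. ]), array([123.8,  60.1]), 12.9)
shift -183.7 34.5 20.3 turn 63.7 yaw now 63.7
```

>>> move_arm:
  motion:
    - [[-0.0105,0.0036,0],[0,0,0]]
    - [[-0.02,0.004,0],[0,0,0]]
    - [[-0.03,0.006,0],[0,0,0]]
    - [[-0.035,0.007,0],[0,0,0]]
    - [[-0.035,0.007,0],[0,0,0]]
    - [[-0.03,0.005,0],[0,0,0]]
    - [[-0.015,0.002,0],[0,0,0]]
    - [[-0.006,0.001,0],[0,0,3]]
    - [[0,0,0],[0,0,6]]
    - [[0,0,0],[0,0,7]]
    - [[0,0,0],[0,0,7]]
    - [[0,0,0],[0,0,7]]
    - [[0,0,0],[0,0,7]]
    - [[0,0,0],[0,0,7]]
    - [[0,0,0],[0,0,7]]
    - [[0,0,0],[0,0,6]]
    - [[0,0,0],[0,0,4.7]]
    - [[0,0,0],[0,0,0]]
    - [[0,0,0],[0,0,0]]
    - [[0,0,0],[0,0,0]]

```text
time: 12.77
position: [490.3, 125.3, 189.9]
ee_rot: [3.141, 0.002, 0.037]
contact_force: [0.4, 0.8, 0.0]
finger_gap: 1.0
```

```bash
python3 - <<'E'
from h import *
im,d,i,W=snap('wrist','w4')
top(W,d,60,73,(490,125),50)
top(W,d,8,16,(488,123),75)
top(W,d,4,10,(656,-27),65)
go((490.5,125.5,46),2)
E
```

```text
2643 67.8 [490.6 126.1  67.7] (array([489.3, 126. ]), array([64.9, 29.9]), 1.6)
3642 11.8 [498.7 124.8  11.8] (array([485.9, 124.5]), array([124. ,  60.1]), 12.9)
816 5.5 [627.1 -27.3   5.5] (array([631.8, -26.9]), array([56.8, 40.2]), -89.6)
shift 0.1 -0.1 144.1 turn 0.1 yaw now 2.1
```

>>> move_arm:
  motion:
    - [[0,0,0.005],[0,0,0]]
    - [[0,0,0.015],[0,0,0]]
    - [[0,0,0.025],[0,0,0]]
    - [[0,0,0.03],[0,0,0]]
    - [[0,0,0.028],[0,0,0]]
    - [[0,0,0.02],[0,0,0]]
    - [[0,0,0.012],[0,0,0]]
    - [[0,0,0.007],[0,0,0]]
    - [[0,0,0.003],[0,0,0]]
    - [[0,0,0],[0,0,0]]
    - [[0,0,0],[0,0,0]]

```text
time: 13.73
position: [491.8, 126.2, 46.7]
ee_rot: [-3.141, -0.002, 0.036]
contact_force: [-0.4, -0.4, 0.4]
finger_gap: 0.997
```

>>> move_arm:
  motion:
    - [[0,0,0],[0,0,0]]
    - [[0,0,0],[0,0,0]]
    - [[0,0,0],[0,0,0]]
    - [[0,0,0],[0,0,0]]
    - [[0,0,0],[0,0,0]]
    - [[0,0,0],[0,0,0]]
    - [[0,0,0],[0,0,0]]
    - [[0,0,0],[0,0,0]]
    - [[0,0,0],[0,0,0]]
    - [[0,0,0],[0,0,0]]
    - [[0,0,0],[0,0,0]]
    - [[0,0,0],[0,0,0]]
    - [[0,0,0],[0,0,0]]
    - [[0,0,0],[0,0,0]]
  fingers: 1
  force: 40

```text
time: 14.9
position: [491.4, 126.0, 46.3]
ee_rot: [3.142, -0.001, 0.036]
contact_force: [-0.2, -0.3, 5.3]
finger_gap: 0.341
```

>>> move_arm:
  motion:
    - [[0,0,-0.004],[0,0,0]]
    - [[0,0,-0.012],[0,0,0]]
    - [[0,0,-0.02],[0,0,0]]
    - [[0,0,-0.025],[0,0,0]]
    - [[0.004,0.005,-0.02],[0,0,0]]
    - [[0.01,0.013,-0.01],[0,0,0]]
    - [[0.017,0.022,0],[0,0,0]]
    - [[0.021,0.027,0],[0,0,0.5]]
    - [[0.021,0.027,0],[0,0,0.5]]
    - [[0.021,0.027,0],[0,0,0.5]]
    - [[0.014,0.019,0],[0,0,0.5]]
    - [[0.01,0.012,0],[0,0,0]]
    - [[0.005,0.006,0],[0,0,0]]
    - [[0,0.001,0],[0,0,0]]
    - [[0,0,0],[0,0,0]]
    - [[0,0,0],[0,0,0]]
    - [[0,0,0],[0,0,0]]

```text
time: 16.32
position: [616.9, -28.2, 136.9]
ee_rot: [-3.141, 0.001, 0.003]
contact_force: [-0.8, 0.4, -1.7]
finger_gap: 0.339
```

```bash
python3 - <<'E'
from h import *
im,d,i,W=snap('wrist','w5')
top(W,d,4,10,(656,-27),65)
go((657.5,-27.2,11.3),-0.5)
E
```

```text
1516 5.6 [668.6 -26.6   5.5] (array([659.1, -27.1]), array([84.1, 56.1]), 0.2)
shift 40.5 -1.1 125.7 turn 0.7 yaw now 0.2
```

>>> move_arm:
  motion:
    - [[0.01,0,0],[0,0,0]]
    - [[0.015,-0.001,0],[0,0,0]]
    - [[0.01,0,0.005],[0,0,0]]
    - [[0.0045,0,0.015],[0,0,0]]
    - [[0,0,0.022],[0,0,0]]
    - [[0,0,0.025],[0,0,0]]
    - [[0,0,0.022],[0,0,0]]
    - [[0,0,0.014],[0,0,0]]
    - [[0,0,0.008],[0,0,0]]
    - [[0,0,0.005],[0,0,0]]
    - [[0,0,0.003],[0,0,0]]
    - [[0,0,0.002],[0,0,0]]
    - [[0,0,0],[0,0,0]]
    - [[0,0,0],[0,0,0]]

```text
time: 17.53
position: [657.9, -29.1, 16.8]
ee_rot: [3.141, -0.002, 0.001]
contact_force: [0.4, 0.1, -1.3]
finger_gap: 0.344
```

>>> move_arm:
  motion:
    - [[0,-0.0015,0.001],[0,0,0]]
    - [[0,0,0.0015],[0,0,0]]
    - [[0,0,0.001],[0,0,0]]
    - [[0,0,0.001],[0,0,0]]
    - [[0,0,0.001],[0,0,0]]
    - [[0,0,0.0005],[0,0,0]]
    - [[0,0,0],[0,0,0]]
    - [[0,0,0],[0,0,0]]

```text
time: 18.2
position: [657.2, -27.5, 11.3]
ee_rot: [3.141, 0.0, 0.001]
contact_force: [-3.6, -0.4, 7.6]
finger_gap: 0.342
```

>>> move_arm:
  motion:
    - [[0,0,0],[0,0,0]]
    - [[0,0,0],[0,0,0]]
    - [[0,0,0],[0,0,0]]
    - [[0,0,0],[0,0,0]]
    - [[0,0,0],[0,0,0]]
    - [[0,0,0],[0,0,0]]
    - [[0,0,0],[0,0,0]]
    - [[0,0,0],[0,0,0]]
    - [[0,0,-0.005],[0,0,0]]
    - [[0,0,-0.015],[0,0,0]]
    - [[0,0,-0.03],[0,0,0]]
    - [[0,0,-0.035],[0,0,0]]
    - [[0,0,-0.035],[0,0,0]]
    - [[0,0,-0.03],[0,0,0]]
    - [[0,0,-0.02],[0,0,0]]
    - [[0,0,-0.01],[0,0,0]]
    - [[0,0,0],[0,0,0]]
  fingers: -1

```text
time: 19.62
position: [658.8, -27.4, 193.0]
ee_rot: [3.141, -0.005, 0.001]
contact_force: [-0.3, 0.2, 0.7]
finger_gap: 1.002
```

```bash
python3 - <<'E'
from h import *
im,d,i,W=snap('wrist','w6')
top(W,d,4,10,(656.5,-27),65);top(W,d,28,38,(656.5,-27),50)
im,d,i,W=snap('top','t6')
top(W,d,28,38,(656.5,-27),50)
top(W,d,32,41,(488,123),50)
top(W,d,8,16,(488,123),75)
go((487.5,124.5,190),12.8)
E
```

```text
1029 5.6 [661.  -27.2   5.6] (array([656.8, -27.1]), array([89.6, 56. ]), 0.3)
2044 32.8 [656.6 -26.9  32.8] (array([655.2, -26.8]), array([64.4, 29.9]), 0.7)
275 32.3 [654.  -24.8  32.3] (array([657.6, -26.3]), array([64.5, 28.5]), 1.0)
446 37.3 [487.1 124.8  37.3] (array([487.5, 125.3]), array([52.2, 51.9]), 39.4)
898 11.3 [485.4 121.8  11.4] (array([487.8, 123.8]), array([123.9,  60.3]), 12.7)
shift -168.9 -152.3 -1.2 turn -12.8 yaw now 0.0
```

Block is flat and within 2 mm of centre. Next is the pulley.

>>> move_arm:
  motion:
    - [[-0.008,-0.007,0],[0,0,0]]
    - [[-0.016,-0.014,0],[0,0,0]]
    - [[-0.023,-0.02,0],[0,0,0]]
    - [[-0.027,-0.025,0],[0,0,0]]
    - [[-0.027,-0.025,0],[0,0,0]]
    - [[-0.027,-0.025,0],[0,0,0]]
    - [[-0.02,-0.018,0],[0,0,0]]
    - [[-0.013,-0.012,0],[0,0,0]]
    - [[-0.008,-0.007,0],[0,0,-4]]
    - [[0,0,0],[0,0,-5]]
    - [[0,0,0],[0,0,-3.8]]
    - [[0,0,0],[0,0,0]]
    - [[0,0,0],[0,0,0]]
    - [[0,0,0],[0,0,0]]

```text
time: 20.88
position: [487.2, 125.1, 188.8]
ee_rot: [3.142, 0.002, 0.223]
contact_force: [-0.5, -0.4, 0.7]
finger_gap: 1.002
```

```bash
python3 - <<'E'
from h import *
im,d,i,W=snap('wrist','w7')
m=top(W,d,32,42,(487.5,124.5),50)
import cv2; q=W[m];print('circ',cv2.minEnclosingCircle(q[:,:2].astype(np.float32)))
top(W,d,8,16,(488,123),75)
go((487.5,125,13),12.8)
E
```

```text
2547 37.8 [486.3 125.7  37.8] (array([485.8, 125.7]), array([53.2, 53.2]), 55.2)
circ ((485.48583984375, 125.48939514160156), 27.035371780395508)
4470 11.8 [494.  125.7  11.8] (array([486.2, 124.5]), array([122.7,  60.1]), 13.0)
shift 0.0 0.1 176.1 turn -0.0 yaw now 12.8
```

>>> move_arm:
  motion:
    - [[-0.0015,0,0.005],[0,0,0]]
    - [[0,0,0.015],[0,0,0]]
    - [[0,0,0.03],[0,0,0]]
    - [[0,0,0.035],[0,0,0]]
    - [[0,0,0.035],[0,0,0]]
    - [[0,0,0.025],[0,0,0]]
    - [[0,0,0.014],[0,0,0]]
    - [[0,0,0.008],[0,0,0]]
    - [[0,0,0.005],[0,0,0]]
    - [[0,0,0.003],[0,0,0]]
    - [[0,0,0.001],[0,0,0]]
    - [[0,0,0],[0,0,0]]
    - [[0,0,0],[0,0,0]]

```text
time: 22.02
position: [487.4, 125.2, 14.7]
ee_rot: [3.141, -0.002, 0.224]
contact_force: [0.3, 1.0, -0.5]
finger_gap: 1.0
```

>>> move_arm:
  motion:
    - [[0,0,0],[0,0,0]]
    - [[0,0,0],[0,0,0]]
    - [[0,0,0],[0,0,0]]
    - [[0,0,0],[0,0,0]]
    - [[0,0,0],[0,0,0]]
    - [[0,0,0],[0,0,0]]
    - [[0,0,0],[0,0,0]]
    - [[0,0,0],[0,0,0]]
    - [[0,0,0],[0,0,0]]
    - [[0,0,0],[0,0,0]]
  fingers: 1
  force: 40

```text
time: 22.85
position: [486.9, 125.0, 14.6]
ee_rot: [3.141, -0.001, 0.224]
contact_force: [-1.4, -0.3, 6.2]
finger_gap: 0.606
```

>>> move_arm:
  motion:
    - [[0,0,-0.003],[0,0,0]]
    - [[0,0,-0.006],[0,0,0]]
    - [[0,0,-0.012],[0,0,0]]
    - [[0,0,-0.018],[0,0,0]]
    - [[0,0,-0.02],[0,0,0]]
    - [[0,0,-0.018],[0,0,0]]
    - [[0,0,-0.01],[0,0,0]]
    - [[0,0,-0.003],[0,0,0]]
    - [[0,0,0],[0,0,0]]

```text
time: 23.6
position: [487.1, 125.0, 104.7]
ee_rot: [3.141, -0.002, 0.224]
contact_force: [-0.1, 0.7, -1.5]
finger_gap: 0.609
```

```bash
python3 - <<'E'
from h import *
im,d,i,W=snap('wrist','w8')
im,d,i,W=snap('scene','s8')
a=cv2.imread('pics/s8.png')[110:250,220:400];b=cv2.imread('pics/w8.png')
cv2.imwrite('pics/v8.png',np.hstack([cv2.resize(a,(386,300)),cv2.resize(b,(400,300))]))
top(W,d,8,16,(488,123),75)
E
```

```text
810 12.4 [487.8 120.9  12.3] (array([485.1, 121.7]), array([127.2,  63.3]), 12.2)
```

View pics/v8.png

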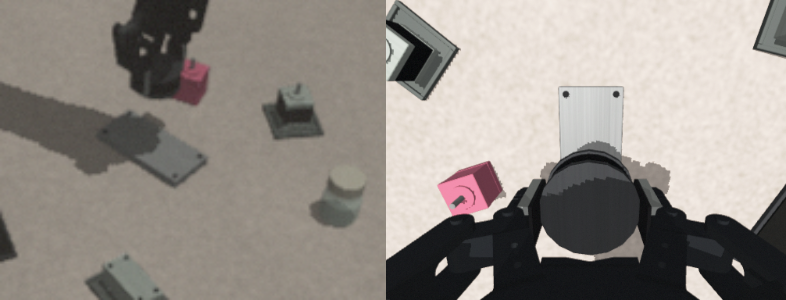

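The left half shows the pulley held level with the plate bare; the right half shows the same from the wrist. The motor is in its nest at upper left. On to the round nest.

>>> move_arm:
  motion:
    - [[-0.003,0.01,0],[0,0,0]]
    - [[-0.005,0.02,0],[0,0,0]]
    - [[-0.007,0.03,0],[0,0,0]]
    - [[-0.008,0.036,0],[0,0,0]]
    - [[-0.008,0.036,0],[0,0,0]]
    - [[-0.008,0.036,0],[0,0,0]]
    - [[-0.008,0.036,0],[0,0,0]]
    - [[-0.008,0.036,0],[0,0,0]]
    - [[-0.008,0.036,0],[0,0,0]]
    - [[-0.008,0.036,0],[0,0,0]]
    - [[-0.008,0.036,0],[0,0,0]]
    - [[-0.008,0.036,0],[0,0,0]]
    - [[-0.006,0.03,0],[0,0,0]]
    - [[-0.004,0.02,0],[0,0,0]]
    - [[-0.002,0.012,0],[0,0,0]]
    - [[-0.001,0.006,0],[0,0,0]]
    - [[0,0,0],[0,0,0]]
    - [[0,0,0],[0,0,0]]
    - [[0,0,0],[0,0,0]]

```text
time: 25.28
position: [489.9, -335.6, 103.6]
ee_rot: [-3.14, 0.0, 0.227]
contact_force: [0.0, 1.1, -0.9]
finger_gap: 0.612
```

```bash
python3 - <<'E'
from h import *
im,d,i,W=snap('wrist','w9')
m=top(W,d,4,10,(530.4,-328.5),50)
print('circ',cv2.minEnclosingCircle(W[m][:,:2].astype(np.float32)))
go((530.7,-328.5,5.6),12.8)
E
```

```text
2148 5.6 [ 531.9 -328.5    5.6] (array([ 529.9, -329. ]), array([80. , 79.9]), -70.4)
circ ((529.7841186523438, -329.1551513671875), 40.566375732421875)
shift 41.2 2.1 98.1 turn 0.2 yaw now 13.0
```

>>> move_arm:
  motion:
    - [[0.01,0.001,0],[0,0,0]]
    - [[0.016,0.001,0],[0,0,0]]
    - [[0.01,0,0.004],[0,0,0]]
    - [[0.005,0,0.012],[0,0,0]]
    - [[0,0,0.02],[0,0,0]]
    - [[0,0,0.022],[0,0,0]]
    - [[0,0,0.016],[0,0,0]]
    - [[0,0,0.009],[0,0,0]]
    - [[0,0,0.005],[0,0,0]]
    - [[0,0,0.003],[0,0,0]]
    - [[0,0,0.002],[0,0,0]]
    - [[0,0,0],[0,0,0]]
    - [[0,0,0],[0,0,0]]

```text
time: 26.42
position: [530.6, -331.2, 11.7]
ee_rot: [3.14, -0.001, 0.224]
contact_force: [0.3, -0.6, -0.9]
finger_gap: 0.605
```

>>> move_arm:
  motion:
    - [[0.0005,-0.001,0.001],[0,0,0]]
    - [[0,-0.001,0.0015],[0,0,0]]
    - [[0,0,0.001],[0,0,0]]
    - [[0,0,0.001],[0,0,0]]
    - [[0,0,0.001],[0,0,0]]
    - [[0,0,0.0008],[0,0,0]]
    - [[0,0,0],[0,0,0]]
    - [[0,0,0],[0,0,0]]

```text
time: 27.08
position: [530.1, -328.7, 5.7]
ee_rot: [3.141, 0.0, 0.224]
contact_force: [-2.5, 2.2, 6.3]
finger_gap: 0.607
```

>>> move_arm:
  motion:
    - [[0,0,0],[0,0,0]]
    - [[0,0,0],[0,0,0]]
    - [[0,0,0],[0,0,0]]
    - [[0,0,0],[0,0,0]]
    - [[0,0,0],[0,0,0]]
    - [[0,0,0],[0,0,0]]
    - [[0,0,0],[0,0,0]]
    - [[0,0,0],[0,0,0]]
    - [[0,0,-0.005],[0,0,0]]
    - [[0,0,-0.015],[0,0,0]]
    - [[0,0,-0.03],[0,0,0]]
    - [[0,0,-0.035],[0,0,0]]
    - [[0,0,-0.035],[0,0,0]]
    - [[0,0,-0.03],[0,0,0]]
    - [[0,0,-0.02],[0,0,0]]
    - [[0,0,-0.01],[0,0,0]]
    - [[0,0,0],[0,0,0]]
  fingers: -1

```text
time: 28.5
position: [531.5, -329.5, 187.6]
ee_rot: [3.138, -0.004, 0.224]
contact_force: [-0.8, -0.3, 0.3]
finger_gap: 1.001
```

```bash
python3 - <<'E'
from h import *
im,d,i,W=snap('wrist','w10')
m=top(W,d,24,34,(530.4,-328.5),45)
print('circ',cv2.minEnclosingCircle(W[m][:,:2].astype(np.float32)))
im,d,i,W=snap('top','t10')
top(W,d,24,34,(530.4,-328.5),45)
top(W,d,8,16,(488,123),75)
top(W,d,5,12,(460,-122),85)
go((487.5,124,190),12.8)
E
```

```text
2412 28.8 [ 529.5 -327.9   28.8] (array([ 529. , -327.9]), array([53.5, 52.7]), 13.5)
circ ((529.0631103515625, -328.2318420410156), 27.02775764465332)
412 28.3 [ 530.5 -327.6   28.4] (array([ 530.9, -328.5]), array([53.5, 52. ]), 68.4)
1356 11.4 [487.1 123.8  11.4] (array([487.8, 124. ]), array([123.7,  60.2]), 12.8)
2202 7.3 [ 459.6 -121.6    7.4] (array([ 461.1, -121.8]), array([149.5,  89.8]), -14.4)
shift 59.7 -450.4 -6.4 turn 0.0 yaw now 12.8
```

>>> move_arm:
  motion:
    - [[0.001,-0.01,0],[0,0,0]]
    - [[0.002,-0.02,0],[0,0,0]]
    - [[0.002,-0.03,0],[0,0,0]]
    - [[0.002,-0.036,0],[0,0,0]]
    - [[0.002,-0.036,0],[0,0,0]]
    - [[0.002,-0.03,0],[0,0,0]]
    - [[0.001,-0.02,0],[0,0,0]]
    - [[0,-0.01,0],[0,0,0]]
    - [[0,0,0],[0,0,0]]
    - [[0,0,0],[0,0,0]]

```text
time: 29.43
position: [498.6, -139.3, 183.7]
ee_rot: [3.141, 0.001, 0.224]
contact_force: [-0.2, -0.5, 0.1]
finger_gap: 0.999
```

```bash
python3 - <<'E'
from h import *
im,d,i,W=snap('wrist','w11')
top(W,d,5,13,(461,-122),85)
go((487.2,124.2,190),12.9)
E
```

```text
11660 7.7 [ 463.7 -121.8    7.6] (array([ 459.1, -121.5]), array([149.8,  89.9]), -14.3)
shift 47.1 -260.6 -6.1 turn -0.1 yaw now 12.8
```

>>> move_arm:
  motion:
    - [[0.002,-0.01,0],[0,0,0]]
    - [[0.004,-0.02,0],[0,0,0]]
    - [[0.006,-0.03,0],[0,0,0]]
    - [[0.007,-0.038,0],[0,0,0]]
    - [[0.007,-0.038,0],[0,0,0]]
    - [[0.007,-0.038,0],[0,0,0]]
    - [[0.006,-0.036,0],[0,0,0]]
    - [[0.004,-0.026,0],[0,0,0]]
    - [[0.003,-0.016,0],[0,0,0]]
    - [[0.001,-0.008,0],[0,0,0]]
    - [[0,0,0],[0,0,0]]
    - [[0,0,0],[0,0,0]]
    - [[0,0,0],[0,0,0]]

```text
time: 30.57
position: [487.4, 123.0, 184.2]
ee_rot: [3.141, 0.001, 0.221]
contact_force: [-0.4, -1.0, 0.2]
finger_gap: 0.997
```

```bash
python3 - <<'E'
from h import *
im,d,i,W=snap('wrist','w12')
top(W,d,7,17,(487,124),80)
go((487.2,124.2,0),12.9)
E
```

```text
7315 11.8 [489.2 125.2  11.8] (array([486. , 124.6]), array([123.2,  60. ]), 12.9)
shift 0.1 -1.3 184.3 turn -0.3 yaw now 12.6
```

>>> move_arm:
  motion:
    - [[0,-0.0015,0.005],[0,0,0]]
    - [[0,0,0.015],[0,0,0]]
    - [[0,0,0.03],[0,0,0]]
    - [[0,0,0.035],[0,0,0]]
    - [[0,0,0.035],[0,0,0]]
    - [[0,0,0.028],[0,0,0]]
    - [[0,0,0.016],[0,0,0]]
    - [[0,0,0.01],[0,0,0]]
    - [[0,0,0.006],[0,0,0]]
    - [[0,0,0.004],[0,0,0]]
    - [[0,0,0.002],[0,0,0]]
    - [[0,0,0],[0,0,0]]
    - [[0,0,0],[0,0,0]]

```text
time: 31.7
position: [487.6, 126.7, -0.7]
ee_rot: [3.141, -0.002, 0.224]
contact_force: [0.8, -0.4, -0.5]
finger_gap: 0.999
```

>>> move_arm:
  motion:
    - [[0,0,0],[0,0,0]]
    - [[0,0,0],[0,0,0]]
    - [[0,0,0],[0,0,0]]
    - [[0,0,0],[0,0,0]]
    - [[0,0,0],[0,0,0]]
    - [[0,0,0],[0,0,0]]
    - [[0,0,0],[0,0,0]]
    - [[0,0,0],[0,0,0]]
    - [[0,0,0],[0,0,0]]
  fingers: 1
  force: 90

```text
time: 32.45
position: [487.6, 125.8, 0.0]
ee_rot: [3.14, -0.001, 0.224]
contact_force: [-3.0, -3.4, 11.4]
finger_gap: 0.669
```

>>> move_arm:
  motion:
    - [[0,0,-0.002],[0,0,0]]
    - [[0,0,-0.004],[0,0,0]]
    - [[0,0,-0.008],[0,0,0]]
    - [[0,0,-0.012],[0,0,0]]
    - [[0,0,-0.016],[0,0,0]]
    - [[0,0,-0.018],[0,0,0]]
    - [[0,0,-0.016],[0,0,0]]
    - [[0,0,-0.01],[0,0,0]]
    - [[0,0,-0.004],[0,0,0]]
    - [[0,0,0],[0,0,0]]

```text
time: 33.28
position: [487.3, 126.7, 89.5]
ee_rot: [3.141, -0.002, 0.224]
contact_force: [-0.1, 0.5, -6.0]
finger_gap: 0.667
```

```bash
python3 - <<'E'
from h import *
im,d,i,W=snap('scene','s13');im,d,i,W=snap('wrist','w13')
a=cv2.imread('pics/s13.png')[80:240,200:400]
cv2.imwrite('pics/v13.png',np.hstack([cv2.resize(a,(390,312)),cv2.resize(im[:,:,::-1],(400,312))]))
go((461.2,-121.9,90),-14.3)
E
```

```text
shift -79.4 236.4 -2.1 turn 27.1 yaw now 12.8
```

View pics/v13.png

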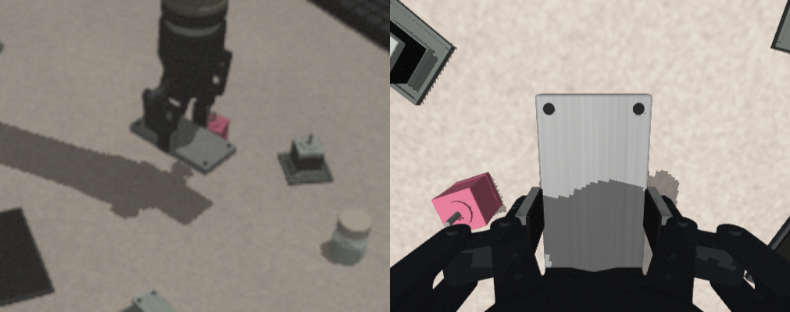

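The plate is held level at about 6 N. Next I carry it over the pad.

>>> move_arm:
  motion:
    - [[-0.003,0.008,0],[0,0,0]]
    - [[-0.006,0.017,0],[0,0,0]]
    - [[-0.009,0.027,0],[0,0,0]]
    - [[-0.011,0.034,0],[0,0,0]]
    - [[-0.012,0.034,0],[0,0,0]]
    - [[-0.012,0.034,0],[0,0,0]]
    - [[-0.011,0.034,0],[0,0,0]]
    - [[-0.008,0.024,0],[0,0,0]]
    - [[-0.005,0.014,0],[0,0,0]]
    - [[-0.002,0.008,0],[0,0,2.1]]
    - [[0,0.002,0],[0,0,5]]
    - [[0,0,0],[0,0,6]]
    - [[0,0,0],[0,0,6]]
    - [[0,0,0],[0,0,5]]
    - [[0,0,0],[0,0,3]]
    - [[0,0,0],[0,0,0]]
    - [[0,0,0],[0,0,0]]
    - [[0,0,0],[0,0,0]]

```text
time: 34.88
position: [461.9, -120.6, 88.1]
ee_rot: [-3.141, 0.001, -0.247]
contact_force: [0.7, -1.0, -6.1]
finger_gap: 0.667
```

```bash
python3 - <<'E'
from h import *
im,d,i,W=snap('wrist','w14')
from cell import robot
z=robot.get_state()['position'][2]
m=top(W,d,z-5,z+30,(470,-124),75)
q=W[m];q=q[np.abs(q[:,2]-np.median(q[:,2]))<6];A=np.c_[q[:,:2]-q[:,:2].mean(0),np.ones(len(q))];print('slopes',np.linalg.lstsq(A,q[:,2],rcond=None)[0])
go((461.2,-122,90),-14.3)
im,d,i,W=snap('top','t14');top(W,d,z-5,z+30,(460,-122),80)
E
```

```text
31335 99.9 [ 475.7 -123.6  100.4] (array([ 470.4, -122. ]), array([102.1,  85. ]), -14.1)
slopes [-2.65080197e-03  2.53562449e-03  9.98583223e+01]
shift -0.5 1.4 -1.8 turn 0.1 yaw now -14.2
676 99.5 [ 436.3 -105.5   99.4] (array([ 462.6, -108.2]), array([130.9,  59.8]), -1.5)
```

>>> move_arm:
  motion:
    - [[-0.0005,0.0014,0],[0,-1,0]]
    - [[0,0,0],[0,-2,0]]
    - [[0,0,0],[0,-3,0]]
    - [[0,0,0],[0,-2.5,0]]
    - [[0,0,0],[0,-1.5,0]]
    - [[0.001,0,0.005],[0,0,0]]
    - [[0.002,0,0.011],[0,0,0]]
    - [[0.003,0,0.017],[0,0,0]]
    - [[0.0025,0,0.015],[0,0,0]]
    - [[0.0015,0,0.009],[0,0,0]]
    - [[0.0009,0,0.005],[0,0,0]]
    - [[0.0003,0,0.002],[0,0,0]]
    - [[0,0,0],[0,0,0]]
    - [[0,0,0],[0,0,0]]

```text
time: 36.15
position: [461.8, -122.4, 24.0]
ee_rot: [3.142, 0.173, -0.249]
contact_force: [-0.3, 0.3, -6.4]
finger_gap: 0.668
```

>>> move_arm:
  motion:
    - [[0.0003,0,0.0015],[0,0,0]]
    - [[0.0003,0,0.0015],[0,0,0]]
    - [[0.0002,0,0.001],[0,0,0]]
    - [[0.0002,0,0.001],[0,0,0]]
    - [[0.0001,0,0.0006],[0,0,0]]
    - [[0.0001,0,0.0006],[0,0,0]]
    - [[0,0,0],[0,0,0]]
    - [[0,0,0],[0,0,0]]
    - [[0,0,0],[0,0,0]]

```text
time: 36.9
position: [461.2, -122.4, 17.4]
ee_rot: [3.141, 0.175, -0.249]
contact_force: [-1.1, -0.1, -2.2]
finger_gap: 0.663
```

```bash
python3 - <<'E'
from h import *
im,d,i,W=snap('wrist','w15')
# plate top on far side, along tool x
u=np.array([np.cos(-.249),np.sin(-.249)]);v=np.array([-u[1],u[0]])
P=W[...,:2]-np.array([461.2,-122.4]);s=P@u;t=P@v;m=(d>0)&(abs(t)<20)&(s>25)&(s<80)&(W[...,2]>9.5)&(W[...,2]<40)
k=np.polyfit(s[m],W[...,2][m],1);print(m.sum(),k,s[m].max())
for a in range(25,75,5):
    b=(d>0)&(abs(t)<15)&(s>a)&(s<a+5);print(a,np.median(W[...,2][b]).round(1),end='; ')
cv2.imwrite('pics/v15.png',im[:,:,::-1])
E
```

```text
8744 [-0.17016359 29.61131521] 67.18110143379334
25 100.2; 30 102.3; 35 24.3; 40 22.5; 45 21.6; 50 20.9; 55 19.9; 60 8.0; 65 7.4; 70 3.3;
```

View pics/v15.png

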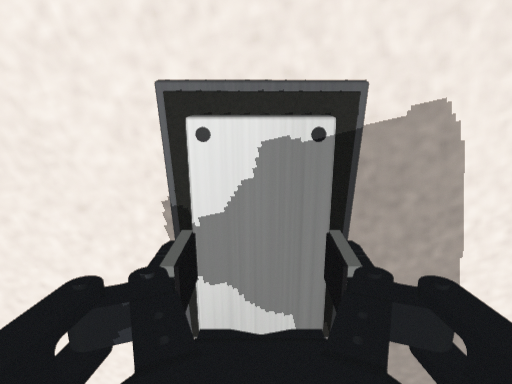

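The picture shows the plate tilted about 0.17 rad (9.7°), far edge at row 116 resting on the rubber, parallel with the pad. Now I pivot it down about that edge.

>>> move_arm:
  motion:
    - [[0,0,0],[0,0,0]]
    - [[0,0,0],[0,0,0]]
    - [[0,0,0.0009],[0,1,0]]
    - [[0,0,0.001],[0,1,0]]
    - [[0,0,0.001],[0,1,0]]
    - [[0,0,0.001],[0,1,0]]
    - [[0,0,0.001],[0,1,0]]
    - [[0,0,0.001],[0,1,0]]
    - [[0,0,0.001],[0,1,0]]
    - [[0,0,0.001],[0,1,0]]
    - [[0,0,0.0009],[0,1,0]]
    - [[0,0,0.0007],[0,1,0]]
    - [[0,0,0],[0,0,0]]
    - [[0,0,0],[0,0,0]]
    - [[0,0,0],[0,0,0]]

```text
time: 38.2
position: [460.2, -122.1, 8.1]
ee_rot: [3.141, 0.001, -0.249]
contact_force: [-0.8, 1.3, 4.4]
finger_gap: 0.663
```

>>> move_arm:
  motion:
    - [[0,0,0],[0,0,0]]
    - [[0,0,0],[0,0,0]]
    - [[0,0,0],[0,0,0]]
    - [[0,0,0],[0,0,0]]
    - [[0,0,0],[0,0,0]]
    - [[0,0,0],[0,0,0]]
    - [[0,0,0],[0,0,0]]
    - [[0,0,0],[0,0,0]]
    - [[0,0,-0.004],[0,0,0]]
    - [[0,0,-0.012],[0,0,0]]
    - [[0,0,-0.025],[0,0,0]]
    - [[0,0,-0.035],[0,0,0]]
    - [[0,0,-0.035],[0,0,0]]
    - [[0,0,-0.03],[0,0,0]]
    - [[0,0,-0.025],[0,0,0]]
    - [[0,0,-0.015],[0,0,0]]
    - [[0,0,-0.005],[0,0,0]]
    - [[0,0,0],[0,0,0]]
    - [[0,0,0],[0,0,0]]
  fingers: -1

```text
time: 39.78
position: [459.8, -122.0, 193.1]
ee_rot: [3.141, 0.001, -0.249]
contact_force: [-0.7, 0.0, -0.6]
finger_gap: 0.999
```

```bash
python3 - <<'E'
from h import *
im,d,i,W=snap('wrist','w16')
print('wrist plate');top(W,d,15,25,(460,-122),80);print('pad');top(W,d,5,13,(460,-122),85)
im,d,i,W=snap('top','t16')
print('top plate');top(W,d,15,25,(460,-122),80);print('pad');top(W,d,5,12,(460,-122),85)
print('motor, block, pulley')
top(W,d,38,48,(539,303),40);top(W,d,28,38,(656.5,-27),50);top(W,d,24,34,(530.4,-328.5),45)
print('jar,mouse');top(W,d,50,70,(685,234),40);top(W,d,12,35,(694,-238),70)
j=dict(np.load('top0.npz'));W0=cloud(j['d'],j);top(W0,j['d'],50,70,(685,234),40);top(W0,j['d'],12,35,(694,-238),70)
cv2.imwrite('pics/v16.png',cv2.resize(im[90:310,90:430,::-1],None,fx=2.3,fy=2.3))
E
```

```text
wrist plate
7281 19.8 [ 461.3 -121.9   19.8] (array([ 458.1, -121.1]), array([123.6,  60.1]), -14.1)
pad
4689 7.5 [ 471.5 -125.1    7.3] (array([ 459.5, -121.7]), array([148.8,  89.8]), -14.3)
top plate
890 19.3 [ 438.1 -114.5   19.3] (array([ 460.1, -121.3]), array([124. ,  60.1]), -14.8)
pad
554 7.1 [ 432.9 -108.8    7.2] (array([ 457.6, -135.5]), array([149.2, 118. ]), -14.4)
motor, block, pulley
239 42.5 [539.2 301.3  42.7] (array([539.6, 302.3]), array([36.3, 34.9]), 64.1)
333 32.4 [656.4 -27.1  32.4] (array([656.7, -27.2]), array([64.4, 30.1]), -0.0)
none
jar,mouse
244 59.4 [686.4 235.8  58.9] (array([687.1, 236.3]), array([38.6, 37.4]), -71.4)
546 26.6 [ 707.6 -238.3   25.3] (array([ 705.3, -240.7]), array([81.2, 53.7]), 6.4)
244 59.3 [686.4 235.9  58.9] (array([687. , 236.1]), array([38.3, 37.8]), -12.2)
744 25.9 [ 696.2 -239.    23.7] (array([ 699.7, -241.5]), array([93.3, 52.8]), 8.0)
```

View pics/v16.png

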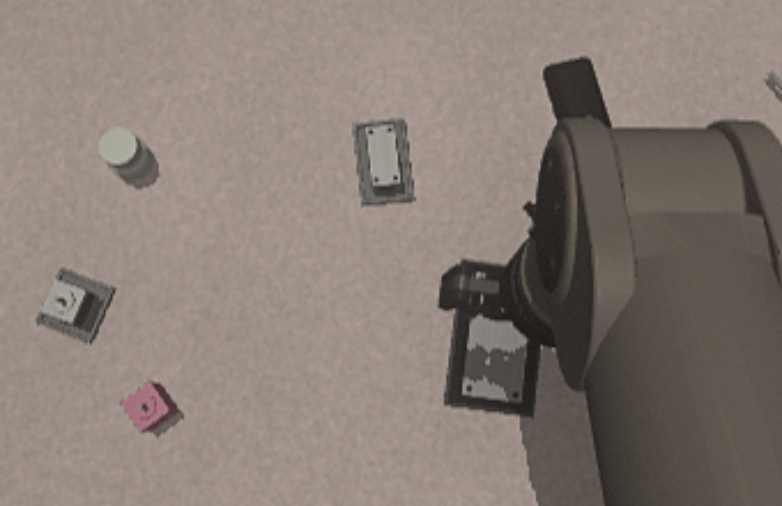

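The motor is in its nest at (65,300), the block at (383,155) and the plate on the pad at (490,360). The jar is unmoved, and the arm hides the pulley and part of the mouse. The plate is within about 1.5 mm of the pad's centre and its yaw agrees to 0.5°, so I hand in.

```bash
python3 -c "
from cell import robot
print(robot.sign_off())"
```

```text
the job is handed in; nothing more can be done
None
```

I took the stack apart from the top down and handed the job in at about 40 s of the 131 s allowed. The sign-off gives no verdict, so these are my own measurements.

| Part | Where it is | Off centre | Other checks |
|---|---|---|---|
| Motor | square nest | about 1 to 2 mm | top at 43 mm, so on the nest floor; square within about 1° |
| Bearing block | oblong nest | about 2 mm | top at 33 mm, so on the nest floor; lengthwise within about 1° |
| Pulley | round nest | about 1 mm | top at 29 mm, so on the nest floor |
| Base plate | rubber pad | about 1.5 mm | top at 20 mm, so flat on the pad; lengthwise within 0.5° |

- **Plate tilt:** before pivoting it down, I rested one short edge on the pad with the plate tilted 0.17 rad and about 4 N on the pad, and paused there.
- **Bystanders:** the jar measured the same before and after. I never went near the mouse.
- **Not fully checked:** in the last top picture the arm hid the pulley and part of the mouse. The pulley was therefore last checked right after I released it, and the mouse's final reading covers only its visible part. The wrist and top cameras disagreed by up to 3.5 mm, well inside the 10 mm tolerance.

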